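# Fill the specimen jar with acorns through the funnel stand

### The arm

A 6-joint arm with a two-finger parallel gripper is mounted at the origin on the work surface. World frame = base frame: x ahead of the robot, y to its left, z up, the work surface at z = 0. Lengths are in m, angles in degrees, forces in N, time in s.
With the tool pointing down it reaches from about 0.375 to 0.75 m from the base axis. Payload 9 kg.
Tool frame: the origin (TCP) lies where the fingers leave the gripper's body, on its centre line; the fingertips stand 73 mm ahead of it and the grasp point (between the pads) lies 54 mm ahead of it (robot.tip_reach is the distance from the TCP to the fingertips, in m); z points along the fingers, y is the line along which they close (so a half turn about z gives the same grasp; the last joint's range is limited). The gripper opens to 85 mm and grips with 20 to 120 N. Pads are 22 mm wide; open, the fingers measure 114 mm over their backs; the gripper's body (76 mm by 85 mm) begins 54 mm behind the grasp point. The pads swing forward as they close: fully open they stand 13 mm farther back than shut.
Start: joints at [-82.088, 5.964, 5.575, 89.605, 0, 77.527], TCP at [0.209, -0.562, 0.304] pointing down, gripper open.
Joint ranges: [-171.21, 171.21], [-48.23, 106.86], [-62.78, 66.21], [-105.2, 120.99], [-86.42, 89.51], [-180, 180]. Speed limits (degrees/s): [127.2, 127.2, 147.25, 180, 180, 180].

### API

Orientations are given as [roll, pitch, yaw] about the fixed x, y, z axes, in that order (R = Rz(yaw) Ry(pitch) Rx(roll)).
In Python, from plant import robot gives the robot as it stands. Calls block until the motion is done:
- robot.move_pose(position, orientation): joint-space move of the TCP to a pose.
- robot.line_to(position, vel=0.15, rotation=None, guard=None): straight line of the TCP; rotation=None keeps the orientation; vel is the mean speed in m/s. With guard (N) it stops when the force on the tool has changed by that much, and returns True; else False.
- robot.goto_joints(angles): joint-space move.
- robot.set_gripper(opening): finger opening in m; the grip force is fixed at half the most; returns when the fingers have stopped.
- robot.pause(seconds).
- robot.ik(position, orientation): joint angles nearest the present ones, or None.
- robot.observe(): the state.
- robot.grab_frame(name): name is "scene" or "top" or "wrist"; returns the picture (420x560x3 uint8, blue, green, red); there is no depth.
- robot.get_calibration(name): a dict with "vertical_fov" (degrees; the focal length in pixels is half the picture's height over the tangent of half this angle, whatever the lens; pixels are square), "cx", "cy" (the principal point, pixels), "k1" (the pictures are not rectified: a ray, as slopes to the right and down, at radius r is drawn at 1 + k1 r^2 times it, then the intrinsics apply), "rvec" (rotation vector, rad) and "tvec" (3), from world to camera coordinates, as OpenCV has them. Camera axes: x right, y down, z forward; pixel columns grow to the right and rows downward; lengths in m; the calibration is good to about 2 mm. A picture is of the moment at which its call begins: read the wrist's pose just before it. get_calibration takes no time and is no camera call; for the wrist camera it gives the pose at the moment of the call.
A pose or a line that the arm cannot do raises robot.IKError and nothing moves.
- robot.job_done(): hands the job in; it is judged then, once.
The state is a dict: "time": time; "q": joint angles; "qvel": joint speeds; "joint_torque": joint torques, N m; "tool_pos": TCP position; "tcp_rot": TCP orientation; "ft_force": force on the tool from outside, world axes, zero at the start; "torque": the same for the moment, N m; "gripper_width": finger opening in m; "gripper_force": force on a finger pad.
Only numpy, scipy, OpenCV 4.12 (cv2) and the standard library are available. Lean on these libraries where they do the work, as an engineer would, in place of code of your own. Each camera call takes 0.05 s, during which the arm holds its last target. There are 200 camera calls.

### The job

Turn the black pointer knob of the funnel stand clockwise until its pointed end lines up with the raised index mark on the dial, which opens the shutter under the funnel. Then take the scoop by its wooden handle and tip all five acorns through the funnel into the glass jar below. Put the empty scoop back, upright, in the middle of the cork mat, leaving the shutter at its mark, the jar standing in place and the mug, closed jar and phone undisturbed.

Things in the scene. Friction and masses are not known exactly. Their poses are not given: they have to be found in the camera images.
- stand: Funnel stand, fixed to the desk: white base plate 150 x 270 x 10, steel posts, white plastic funnel, round dial. Origin: on the desk under the funnel axis; z up, y points from the funnel to the knob, whose axis is 120 mm away at y = +120. The index mark is on the +x side of the dial.
- funnel_mouth (a point): Centre of the funnel mouth at rim height, 166 mm above the desk. Mouth 130 inside diameter, 136 outside; cone 48 deep; throat 50 inside diameter. Dial and knob stand 120 mm to its side, up to 211 mm above the desk.
- knob_grip (a point): Point on the vertical axis of the black bar-shaped pointer knob, at the height to grip (201 mm above the desk). The bar is 70 long, 16 thick, its flat sides 34 high (177 to 211 above the desk); x of this frame turned by +0.70 rad about z runs along the bar to the pointed end, 40 mm from the axis. The dial below it is 100 in diameter, its top 176 above the desk.
- shutter (a joint): Angle of knob and shutter, rad, growing clockwise seen from above; limits -0.3 and 1.7. Near 0 a blade closes the funnel throat; at 0.70 the pointer is at the index mark and the throat is fully open; near 1.4 a second blade closes it again.
- index_mark (a point): Dark raised ridge, 10 x 5 x 4 mm, on the dial edge, 45 mm from the knob axis: where the pointed end must point.
- jar: Open glass jar, 68 outside diameter, 62 inside, 85 high, inner floor 5 up, loose, standing on the base plate straight under the funnel. Origin: centre of its underside.
- jar_seat (a point): Point on top of the base plate under the funnel axis, where the jar stands.
- scoop: Aluminium scoop pan, loose, holding the acorns: flat floor 100 x 68 inside, 4 thick, walls 34 high at the sides and 40 at the back, open front with a low ramp rising 6 mm. Origin: under the middle of the pan floor; open front to -x, handle to +x, z up. Outside x -78 to +82, y -38 to +38, about 160 g.
- scoop_grip (a point): Grip point in the upright wooden handle behind the back wall of the scoop: 67 mm behind the scoop origin, 78 above its underside. Handle 30 (along x) x 16 (along y, the grasp width) x 100 high. Axes as the scoop.
- scoop_lip (a point): Middle of the pouring edge: 77 mm in front of the scoop origin, 10 above its underside. Axes as the scoop.
- mat: Cork mat fixed to the desk, 260 x 180 x 4 mm, on which the scoop starts and must end. Origin: centre of its underside, long side along x.
- acorn0: Acorn, 26 long, 22 thick, about 12 g, brown with a darker cap. Origin: its middle.
- acorn1: Acorn, 26 long, 22 thick, about 12 g, brown with a darker cap. Origin: its middle.
- acorn2: Acorn, 26 long, 22 thick, about 12 g, brown with a darker cap. Origin: its middle.
- acorn3: Acorn, 26 long, 22 thick, about 12 g, brown with a darker cap. Origin: its middle.
- acorn4: Acorn, 26 long, 22 thick, about 12 g, brown with a darker cap. Origin: its middle.
- mug: White mug, 80 diameter, 90 high: leave alone. Origin: centre of its underside.
- closed_jar: Closed glass jar with steel lid, 72 diameter, 100 high: leave alone. Origin: centre of its underside.
- phone: Black phone, 150 x 72 x 9: leave alone. Origin: centre of its underside.
Things that resemble listed ones, but are neither listed nor needed, are in the scene too. What is shaped like the scoop but turquoise or yellow is not meant. What is shaped like the jar but green or orange is not meant.

How it is judged:
By the outcome, as a careful person would: the job done as asked, in the order asked, and still so for the second after the job is handed in, with the robot touching nothing.
It also fails if it takes over 64 s, if anything falls off the work surface, if the arm or the gripper's body presses on something with over 40 N, if the wrist force passes 120 N, or if a joint passes its speed limit or range.

## Working session

There is one attempt and no reset: what is moved stays moved. The work goes in short steps, each a Python script; the robot and the scene stay as the last script left them, time stands still between calls to the robot, and variables do not carry over. Pictures are saved under pics/ and viewed, at most 10 in all, crops included, and the job is handed in when it is done.

```bash
ls; mkdir -p pics; cat > h.py <<'E'
import numpy as np, cv2
from plant import robot
def cam(n):
    c=robot.get_calibration(n); f=210/np.tan(np.radians(c["vertical_fov"])/2)
    return f,c["cx"],c["cy"],c["k1"],cv2.Rodrigues(np.array(c["rvec"],float))[0],np.array(c["tvec"],float).ravel()
def ray(C,u,v):
    f,cx,cy,k,R,t=C; d=np.array([(u-cx)/f,(v-cy)/f]); s=d.copy()
    for _ in range(30): s=d/(1+k*(s@s))
    return -R.T@t, R.T@np.array([s[0],s[1],1])
def onz(C,u,v,z):
    o,d=ray(C,u,v); return o+d*(z-o[2])/d[2]
def proj(C,p):
    f,cx,cy,k,R,t=C; q=R@np.asarray(p,float)+t; s=q[:2]/q[2]; s=s*(1+k*(s@s)); return s*f+[cx,cy]
E
python3 - <<'E'
from h import *
a=robot.grab_frame("scene");b=robot.grab_frame("top")
cv2.imwrite("pics/scene0.png",a);cv2.imwrite("pics/top0.png",b)
for n in("scene","top"):
    C=cam(n);print(n,np.round(C[:4],3),np.round(-C[4].T@C[5],3))
E
```

```text
pics
scene [ 4.36227e+02  2.77093e+02  2.10709e+02 -1.70000e-02] [ 1.282 -0.827  0.852]
top [5.40563e+02 2.76515e+02 2.00737e+02 7.10000e-02] [ 0.402 -0.116  1.348]
```

View pics/scene0.png

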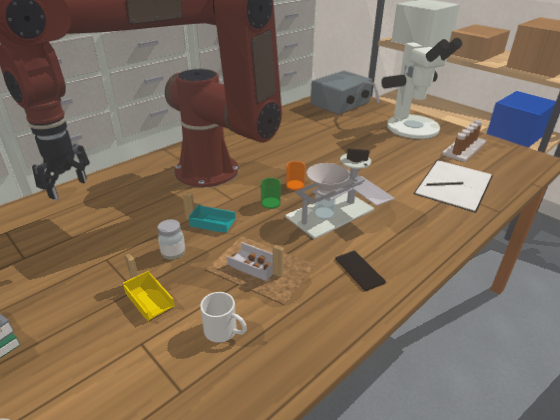

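View pics/top0.png

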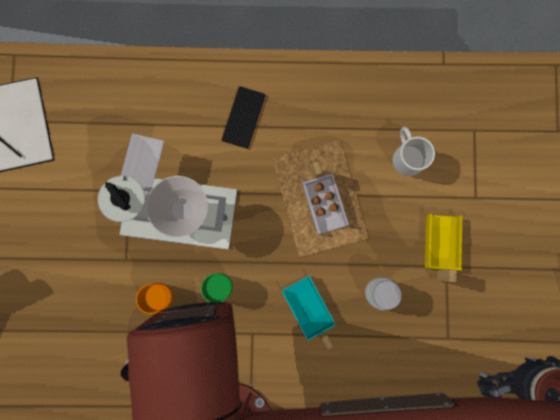

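Scoop-like candidates in the top view are silver with acorns (325,203), turquoise (310,307) and yellow (444,245). I choose the silver one on the cork mat. Jar-like candidates are green (217,288), orange (154,298) and the closed jar (384,294). The one I want is the clear jar under the funnel (177,207). The black knob is at (119,196). Next is a close crop to check.

```bash
python3 - <<'E'
from h import *
a=cv2.imread("pics/scene0.png");b=cv2.imread("pics/top0.png")
A=cv2.resize(b[140:270,80:240],None,fx=2.5,fy=2.5,interpolation=3)
B=cv2.resize(b[135:260,270:430][:, :160],(400,312),interpolation=3)
Cc=cv2.resize(a[140:250,270:400],(400,275),interpolation=3)
D=cv2.resize(a[230:305,205:335],(400,231),interpolation=3)
cv=np.zeros((600,800,3),np.uint8);cv[:325,:400]=A;cv[:312,400:]=B;cv[325:600,:400]=Cc;cv[330:561,400:]=D
cv2.imwrite("pics/crop1.png",cv)
E
```

```text
(no output)
```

View pics/crop1.png

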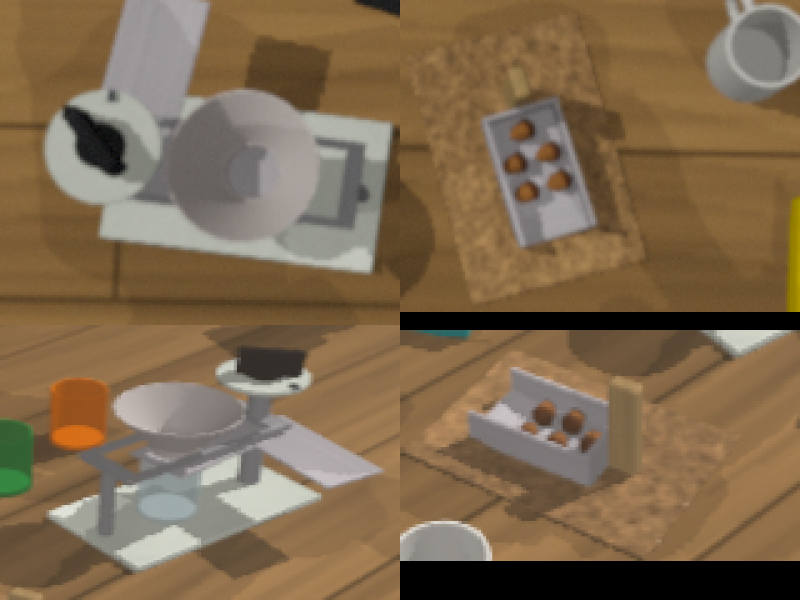

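The crop confirms the silver scoop with five acorns, its handle away from the robot. The index mark is at top px (124.8,178) and the knob's pointed end at about (106,184), so it turns clockwise as described. Now I'll measure.

```bash
python3 - <<'E'
from h import *
C=cam("top");b=cv2.imread("pics/top0.png");S=cam("scene")
g=lambda u,v,z:onz(C,u,v,z)
dial=g(121.2,198.8,.176);mk=g(124.8,178,.178);fu=g(177.2,206,.166);pt=g(106,184,.211)
print("dial",dial,"mark",mk,"fun",fu,"pt",pt)
print("dist d-f",np.linalg.norm((dial-fu)[:2]),"d-m",np.linalg.norm((dial-mk)[:2]), "rimR", np.linalg.norm((g(207.5,206,.166)-fu)))
y=(dial-fu)[:2];print("stand yaw",np.degrees(np.arctan2(-y[0],y[1])), "mark ang",np.degrees(np.arctan2(*(mk-dial)[[1,0]])),"pt",np.degrees(np.arctan2(*(pt-dial)[[1,0]])))
hsv=cv2.cvtColor(b,cv2.COLOR_BGR2HSV)
# plate corners crop-> px
P=[(80+u/2.5,140+v/2.5) for u,v in((392,122),(374,272),(100,237))]
print("plate",[np.round(g(*p,.01),3) for p in P])
# scoop pan outer rim corners
Q=[(270+u/2.5,135+v/2.496) for u,v in((482,119),(560,97),(596,226),(521,247))]
Q=[(u-160,v) for u,v in Q]
W=[g(*q,z) for q,z in zip(Q,(.044,.044,.038,.038))]
print("pan",np.round(W,3),[round(np.linalg.norm((W[i]-W[(i+1)%4])[:2]),3) for i in range(4)])
h=g(270+(517-400)/2.5,135+75/2.5,.12);print("handle top?",h)
M=[(270+(u-400)/2.5,135+v/2.496) for u,v in((408,62),(575,17),(645,262),(478,303))]
W=[g(*q,.004) for q in M]
print("mat",np.round(W,3),np.mean(W,0),[round(np.linalg.norm((W[i]-W[(i+1)%4])[:2]),3) for i in range(4)])
E
```

```text
dial [0.538255   0.22751956 0.176     ] mark [0.58379666 0.22151794 0.178     ] fun [0.5257727 0.1077773 0.166    ] pt [0.56506575 0.25063328 0.211     ]
dist d-f 0.12039109646208977 d-m 0.04593540654371437 rimR 0.06634450237295744
stand yaw -5.951195214748608 mark ang -7.507351176950729 pt 40.76484222928461
plate [array([ 0.588, -0.009,  0.01 ]), array([0.438, 0.004, 0.01 ]), array([0.468, 0.274, 0.01 ])]
pan [[ 0.601 -0.173  0.044]
 [ 0.624 -0.248  0.044]
 [ 0.499 -0.285  0.038]
 [ 0.477 -0.212  0.038]] [np.float64(0.079), np.float64(0.13), np.float64(0.076), np.float64(0.13)]
handle top? [ 0.63142441 -0.20092574  0.12      ]
mat [[ 0.664 -0.099  0.004]
 [ 0.714 -0.267  0.004]
 [ 0.467 -0.337  0.004]
 [ 0.423 -0.173  0.004]] [ 0.5670315  -0.21894606  0.004     ] [np.float64(0.175), np.float64(0.257), np.float64(0.17), np.float64(0.252)]
```

```bash
cat >> h.py <<'E'
from scipy.spatial.transform import Rotation as Ro
def down(yaw): return [180,0,yaw]
E
python3 - <<'E'
from h import *
o=robot.observe();print(o["tcp_rot"],o["time"])
R=Ro.from_euler("xyz",o["tcp_rot"],degrees=True).as_matrix();print(R.round(2))
for yaw in range(-180,181,30):
    q=robot.ik([.538,.2275,.40],down(yaw)); print(yaw,None if q is None else np.round(q,0))
# pouring checks: scoop R = Rz(psi)Ry(th); tool = Rscoop*diag / variants
for psi in (-6,0,6,12,18):
  for th in (0,-30,-60,-75):
    Rs=Ro.from_euler("ZY",[psi,th],degrees=True)
    lip=np.array([.526,.108,.17])+Rs.as_matrix()@[0,0,0]+np.array([.02*np.cos(np.radians(psi)),.02*np.sin(np.radians(psi)),0])
    for k in (0,180):
        Rt=Rs*Ro.from_euler("xyz",[180,0,k],degrees=True)
        grip=lip+Rs.apply([.144,0,.068]); tcp=grip-Rt.apply([0,0,.054])
        q=robot.ik(tcp.tolist(),Rt.as_euler("xyz",degrees=True).tolist())
        print(psi,th,k,tcp.round(3),None if q is None else np.round(q,0))
E
```

```text
[-1.79932844e+02 -1.65531448e-02  2.03837574e+01] 0.1
[[ 0.94  0.35 -0.  ]
 [ 0.35 -0.94  0.  ]
 [ 0.   -0.   -1.  ]]
-180 [ 10.   6.  16. 100.   0.  10.]
-150 [ 10.   6.  16. 100.   0. -20.]
-120 [ 10.   6.  16. 100.   0. -50.]
-90 [ 10.   6.  16. 100.   0. -80.]
-60 [  10.    6.   16.  100.    0. -110.]
-30 [  10.    6.   16.  100.    0. -140.]
0 [  10.    6.   16.  100.    0. -170.]
30 [ 10.   6.  16. 100.   0. 160.]
60 [ 10.   6.  16. 100.   0. 130.]
90 [ 10.   6.  16. 100.   0. 100.]
120 [ 10.   6.  16. 100.   0.  70.]
150 [ 10.   6.  16. 100.   0.  40.]
180 [ 10.   6.  16. 100.   0.  10.]
-6 0 0 [0.689 0.091 0.292] [  -3.   23.   24.   91.    0. -177.]
-6 0 180 [0.689 0.091 0.292] [-3. 23. 24. 91.  0.  3.]
-6 -30 0 [0.609 0.099 0.348] [  -2.  -22.  -21.   62.   -2. -177.]
-6 -30 180 [0.609 0.099 0.348] [ -2. -22. -21.  62.  -2.   3.]
-6 -60 0 [0.512 0.109 0.356] None
-6 -60 180 [0.512 0.109 0.356] None
-6 -75 0 [0.466 0.114 0.341] None
-6 -75 180 [0.466 0.114 0.341] None
0 0 0 [0.69  0.108 0.292] [ -2.  24.  25.  91.   0. 178.]
0 0 180 [0.69  0.108 0.292] [-2. 24. 25. 91.  0. -
[... 699 characters left out ...]
 [0.686 0.142 0.292] [  1.  24.  26.  91.   0. -11.]
12 -30 0 [0.608 0.125 0.348] [ -3. -22. -21.  62.   8. 167.]
12 -30 180 [0.608 0.125 0.348] [ -3. -22. -21.  62.   8. -13.]
12 -60 0 [0.513 0.105 0.356] None
12 -60 180 [0.513 0.105 0.356] None
12 -75 0 [0.467 0.095 0.341] None
12 -75 180 [0.467 0.095 0.341] None
18 0 0 [0.682 0.159 0.292] [  2.  24.  26.  91.   0. 164.]
18 0 180 [0.682 0.159 0.292] [  2.  24.  26.  91.   0. -16.]
18 -30 0 [0.606 0.134 0.348] [ -4. -22. -20.  63.  11. 161.]
18 -30 180 [0.606 0.134 0.348] [ -4. -22. -20.  63.  11. -19.]
18 -60 0 [0.513 0.104 0.356] None
18 -60 180 [0.513 0.104 0.356] None
18 -75 0 [0.468 0.089 0.341] None
18 -75 180 [0.468 0.089 0.341] None
```

```bash
cat >> h.py <<'E'
def scoop_pose(pt, local, psi, th, k=0, slip=np.zeros(3)):
    """TCP pose so scoop-frame point `local` is at pt."""
    Rs=Ro.from_euler("ZY",[psi,th],degrees=True); Rt=Rs*Ro.from_euler("xyz",[180,0,k],degrees=True)
    tcp=np.asarray(pt)+Rs.apply(np.array([.067,0,.078])+slip-np.asarray(local))-Rt.apply([0,0,.054])
    return tcp.tolist(), Rt.as_euler("xyz",degrees=True).tolist()
LIP=[-.077,0,.010]
E
python3 - <<'E'
from h import *
F=np.array([.526,.108])
for psi in range(-180,180,15):
    d=np.array([np.cos(np.radians(psi)),np.sin(np.radians(psi))]); out=[]
    for th in (0,-20,-40,-55,-65,-75):
        q=robot.ik(*scoop_pose([*(F+.02*d),.175],LIP,psi,th,0))
        out.append("None" if q is None else ",".join("%d"%x for x in q))
    if out[-2]!="None" : print(psi,out)
E
```

```text
-90 ['-20,-6,-7,88,0,-110', '-6,-6,-4,89,-19,-96', '7,2,2,96,-39,-79', '16,15,10,107,-51,-62', '21,26,18,119,-57,-46', 'None']
-75 ['-18,0,0,88,0,-123', '-5,-7,-5,84,-18,-112', '7,-6,-6,84,-39,-99', '17,0,-4,89,-54,-85', '23,8,0,97,-63,-71', '27,21,6,114,-70,-49']
-60 ['-15,7,6,88,0,-135', '-5,-7,-5,79,-16,-127', '7,-16,-15,72,-36,-118', '17,-17,-21,68,-53,-111', '23,-15,-23,67,-64,-105', '28,-9,-23,69,-74,-96']
-45 ['-12,13,13,89,0,-147', '-4,-7,-6,75,-12,-141', '5,-24,-23,63,-29,-136', '14,-34,-35,53,-45,-135', '21,-38,-43,44,-55,-136', '26,-42,-52,30,-66,-142']
60 ['10,16,16,90,0,130', '0,-4,-3,80,17,122', '-12,-21,-19,77,37,112', '-24,-27,-28,81,54,99', '-31,-25,-31,88,64,85', '-38,-15,-30,103,72,60']
75 ['13,10,10,89,0,118', '1,-4,-2,85,19,107', '-13,-11,-11,89,39,92', '-24,-9,-14,98,53,74', '-30,-3,-13,109,60,56', 'None']
```

```bash
python3 - <<'E'
from h import *
o=robot.observe()
robot.move_pose([.538,.2275,.40],down(-144))
C=cam("wrist");im=robot.grab_frame("wrist");cv2.imwrite("pics/wk.png",im)
np.savez("wk.npz",*[np.array(x) for x in C])
print(robot.observe()["time"], proj(C,[.538,.2275,.176]),proj(C,[.526,.108,.166]),proj(C,[.584,.2215,.178]),-C[4].T@C[5])
E
```

```text
3.1667 [278.28398481 193.3127016 ] [182.23598347 107.68535617] [246.36316251 226.43947653] [0.47521851 0.18159714 0.46987447]
```

View pics/wk.png

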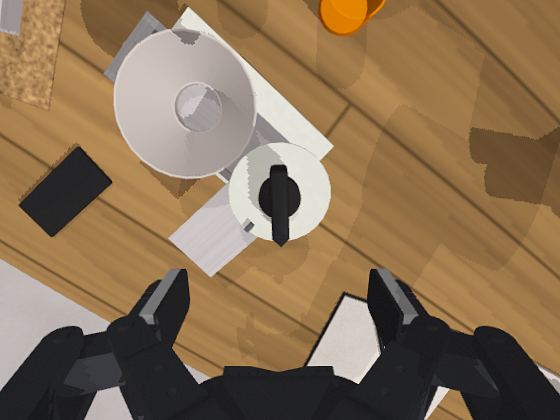

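The wrist view shows the knob bar running from (278,168) to its pointed end at (281,243), with the index mark at (248,226) and the dial centre near (280,192).

```bash
python3 - <<'E'
from h import *
C=[v for v in np.load("wk.npz").values()];C[:4]=[float(x) for x in C[:4]]
im=cv2.imread("pics/wk.png");hsv=cv2.cvtColor(im,cv2.COLOR_BGR2HSV)
w=((hsv[...,1]<45)&(hsv[...,2]>140)).astype(np.uint8)
bx=np.zeros_like(w);bx[135:250,220:340]=1
# black in dial
k=((hsv[...,2]<75)*bx).astype(np.uint8)
n,l,s,c=cv2.connectedComponentsWithStats(k)
for i in range(1,n):
    if s[i,4]>8: print(s[i],c[i])
i=1+np.argmax(s[1:,4]);ys,xs=np.where(l==i)
# tip, tail rows
for r in (ys.min(),ys.min()+6,ys.min()+14,ys.max()-20,ys.max()-10,ys.max()-4,ys.max()):
    x=xs[ys==r];p=(x.min()+x.max())/2;print(r,x.min(),x.max(),onz(C,p,r,.211).round(4))
tail=onz(C,278.5,168,.211)
# dial edge: rays from centre outward on right/lower sides, last white px
pts=[]
for a in np.radians(np.arange(-45,110,5)):
    for r in range(65,30,-1):
        u,v=280+r*np.cos(a),192+r*np.sin(a)
        if w[int(round(v)),int(round(u))]: break
    else: continue
    if r<64: pts.append(onz(C,u,v,.176)[:2])
P=np.array(pts);A=np.c_[2*P,np.ones(len(P))];sol=np.linalg.lstsq(A,(P**2).sum(1),rcond=None)[0]
print("dial",sol[:2],np.sqrt(sol[2]+sol[:2]@sol[:2]),len(P))
pts=[]
for a in np.radians(np.arange(100,330,5)):   # funnel rim
    for r in range(95,50,-1):
        u,v=185+r*np.cos(a),103+r*np.sin(a)
        if 0<=v and w[int(v),int(u)] : break
    else: continue
    if r<84:pts.append(onz(C,u,v,.166)[:2])
P=np.array(pts);A=np.c_[2*P,np.ones(len(P))];f=np.linalg.lstsq(A,(P**2).sum(1),rcond=None)[0]
print("fun",f[:2],np.sqrt(f[2]+f[:2]@f[:2]),len(P))
m=onz(C,248,226,.179)[:2];d=sol[:2]
print("mark",m,np.linalg.norm(m-d),"mark ang",np.degrees(np.arctan2(*(m-d)[::-1])),"stand yaw",np.degrees(np.arctan2(-(d-f[:2])[0],(d-f[:2])[1])),np.linalg.norm(d-f[:2]))
E
```

```text
[ 259  165   42   82 2033] [279.16871618 201.19675357]
165 273 284 [0.5107 0.2078 0.211 ]
171 270 286 [0.515  0.2105 0.211 ]
179 267 291 [0.5201 0.2152 0.211 ]
226 272 288 [0.5538 0.2409 0.211 ]
236 273 288 [0.5613 0.2469 0.211 ]
242 276 285 [0.566  0.2503 0.211 ]
246 281 281 [0.5689 0.253  0.211 ]
dial [0.53688786 0.22539706] 0.05199590570682579 26
fun [0.52292581 0.10934688] 0.06834308772827677 37
mark [0.58227961 0.22241913] 0.04548933107572244 mark ang -3.753507359327788 stand yaw -6.860304630546399 0.11688704873422072
```

```bash
python3 - <<'E'
from h import *
K=[.5375,.2275]
robot.set_gripper(.045)
robot.move_pose([*K,.31],down(-142.2))
print(robot.line_to([*K,.255],vel=.08,guard=15), robot.observe()["tool_pos"])
robot.set_gripper(0.0)
o=robot.observe();print(o["gripper_width"],o["gripper_force"],o["ft_force"],o["time"])
if .012<o["gripper_width"]<.02:
    q=list(o["q"])
    for i in range(1,5):
        q2=list(q);q2[5]=q[5]+44*i/4;robot.goto_joints(q2)
        o2=robot.observe();print(o2["q"][5],np.round(o2["ft_force"],1),np.round(o2["torque"],2),o2["gripper_width"])
    robot.set_gripper(.045)
    robot.line_to([*K,.33],vel=.12)
    C=cam("wrist");np.savez("wk2.npz",*[np.array(x) for x in C]);im=robot.grab_frame("wrist");cv2.imwrite("pics/wk2.png",im)
    print(robot.observe()["time"])
E
```

```text
False [0.5376291  0.22752346 0.25541955]
0.015204366671992925 59.40302789211273 [-0.89126717  0.01212956  4.79186211] 5.3
-16.926460855338746 [-0.2 -0.1 -0.2] [-0.15  0.01 -0.03] 0.014770980513234253
-6.083681801231857 [-0.5 -1.5  0.4] [-0.33 -0.04 -0.05] 0.014615461216689218
4.854359963290663 [-0.2 -3.6  1.8] [-0.68 -0.1  -0.07] 0.015017755516411586
15.831148213061605 [ 0.8 -4.9  2. ] [-1.09 -0.13 -0.04] 0.015159911634703637
7.7167
```

View pics/wk2.png

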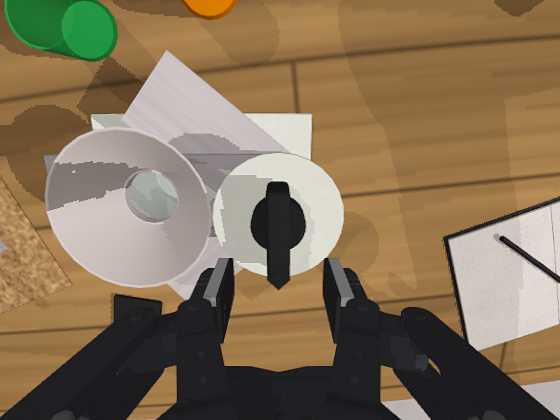

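The throat now shows the glass jar, so the shutter is open. The knob bar runs from (278,185) to its tip at (279,288) and hides the mark, so I'll look from the outer side.

```bash
python3 - <<'E'
from h import *
robot.move_pose([.69,.21,.33],down(-186))
C=cam("wrist");np.savez("wk3.npz",*[np.array(x) for x in C]);im=robot.grab_frame("wrist")
u,v=proj(C,[.5375,.2275,.2]).astype(int);print(u,v,-C[4].T@C[5],robot.observe()["time"])
x0,y0=max(0,u-75),max(0,v-60)
cv2.imwrite("pics/wk3f.png",im);cv2.imwrite("pics/wk3.png",cv2.resize(im[y0:y0+140,x0:x0+160],None,fx=4,fy=4,interpolation=3));print(x0,y0)
E
```

```text
278 -30 [0.61193195 0.2196187  0.39919567] 8.45
203 0
```

View pics/wk3.png

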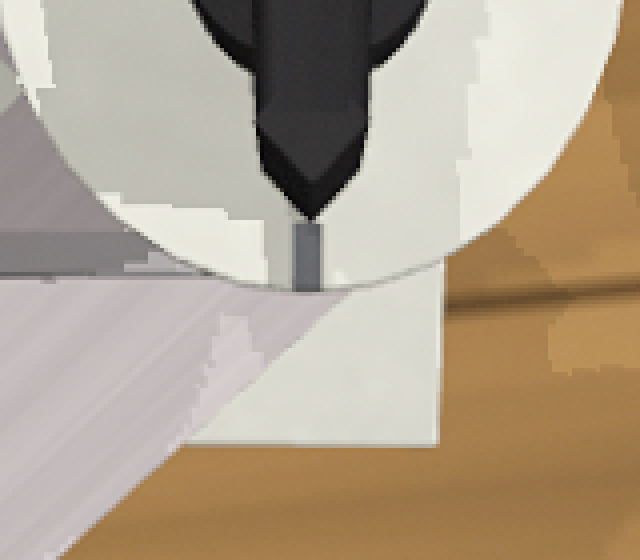

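The pointer tip (crop 310,219) and the mark (crop 308,258) line up to within about 0.5°. Next is the scoop.

```bash
python3 - <<'E'
from h import *
robot.set_gripper(.06)
robot.move_pose([.63,-.205,.33],down(-163))
C=cam("wrist");np.savez("ws.npz",*[np.array(x) for x in C]);im=robot.grab_frame("wrist");cv2.imwrite("pics/ws.png",im)
print(robot.observe()["time"],-C[4].T@C[5],proj(C,[.629,-.2,.132]),proj(C,[.562,-.226,.008]))
E
```

```text
10.35 [ 0.55565208 -0.22615051  0.40005917] [281.83613066 200.59412391] [276.63479633 114.81594567]
```

View pics/ws.png

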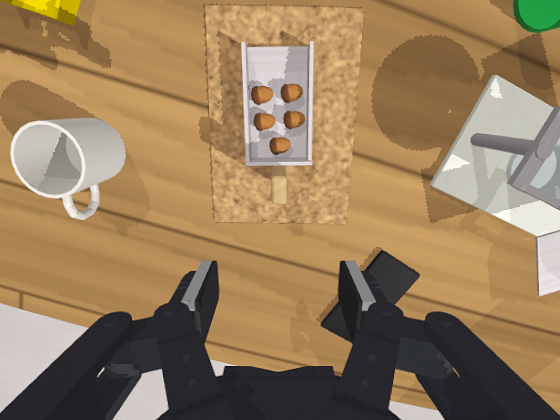

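The wrist view shows the handle top at about (280,190), the back wall's outer top corners at (246,164) and (312,163), five acorns in the pan, and the mat corners at (206,5), (363,10), (348,224) and (214,222).

```bash
python3 - <<'E'
from h import *
C=[v for v in np.load("ws.npz").values()];C[:4]=[float(x) for x in C[:4]]
im=cv2.imread("pics/ws.png");hsv=cv2.cvtColor(im,cv2.COLOR_BGR2HSV)
for r in range(164,208,3): print(r,[tuple(int(x) for x in hsv[r,c]) for c in (274,280,285)])
row=im[190,262:300].astype(int).sum(1);print(row)
bc=[onz(C,*p,.044) for p in((246,164),(312,163))];fr=[onz(C,*p,.040) for p in((243,42),(312,42))]
print("back",np.round(bc,4),"front",np.round(fr,4))
print("handle far/near/mid",[onz(C,279.5,r,.132).round(4) for r in (177,202,190)])
M=[onz(C,*p,.004) for p in((206,5),(363,10),(348,224),(214,222))];print("mat",np.round(M,3),np.mean(M,0))
d=M[3]-M[0]+M[2]-M[1];print("mat yaw",np.degrees(np.arctan2(d[1],d[0])),"scoop yaw",[np.degrees(np.arctan2(*(b-f)[[1,0]])) for b,f in zip(bc,fr)])
e=bc[1]-bc[0];print("perp",np.degrees(np.arctan2(-e[0],e[1])))
E
```

```text
164 [(173, 11, 186), (169, 11, 186), (170, 7, 230)]
167 [(18, 117, 146), (17, 117, 151), (17, 118, 179)]
170 [(18, 116, 145), (18, 116, 154), (18, 116, 170)]
173 [(18, 116, 143), (18, 114, 154), (18, 117, 161)]
176 [(18, 112, 178), (18, 109, 191), (18, 112, 161)]
179 [(20, 102, 217), (19, 103, 215), (19, 102, 223)]
182 [(19, 106, 212), (19, 102, 224), (19, 102, 223)]
185 [(19, 107, 213), (19, 99, 226), (19, 102, 215)]
188 [(19, 102, 215), (19, 103, 218), (19, 103, 217)]
191 [(19, 105, 212), (19, 104, 218), (19, 99, 219)]
194 [(19, 107, 205), (19, 103, 220), (19, 102, 219)]
197 [(19, 108, 206), (19, 103, 221), (19, 102, 218)]
200 [(19, 105, 211), (19, 101, 222), (19, 101, 222)]
203 [(18, 105, 194), (19, 104, 209), (18, 112, 201)]
206 [(17, 117, 213), (16, 117, 201), (17, 124, 183)]
[479 494 494 475 445 451 476 497 454 384 441 486 523 540 532 529 525 522
 528 532 537 540 534 531 476 399 446 470 470 455 431 407 411 436 455 469
 458 419]
back [[ 0.6235 -0.2436  0.044 ]
 [ 0.6002 -0.1718  0.044 ]] front [[ 0.5014 -0.2812  0.04  ]
 [ 0.4801 -0.2124  0.04  ]]
handle far/near/mid [array([ 0.6091, -0.2083,  0.132 ]), array([ 0.6309, -0.2016,  0.132 ]), array([ 0.6203, -0.2049,  0.132 ])]
mat [[ 0.471 -0.337  0.004]
 [ 0.424 -0.167  0.004]
 [ 0.669 -0.092  0.004]
 [ 0.72  -0.266  0.004]] [ 0.57085605 -0.2154393   0.004     ]
mat yaw 16.403010194078508 scoop yaw [np.float64(17.10443195327592), np.float64(18.67221281160099)]
perp 18.01902730909339
```

```bash
cat >> h.py <<'E'
F=np.array([.5245,.1083]); PSI=-65.; D=np.array([np.cos(np.radians(PSI)),np.sin(np.radians(PSI))])
G=np.array([.6255,-.2033]); Y0=18.
OFF=.022
SEQ=[(.24,8),(.205,0),(.195,-8)]+[(.185,t) for t in (-16,-24,-32,-40,-48,-56,-63,-69)]
def pour(z,th): return scoop_pose([*(F+OFF*D),z],LIP,PSI,th,180)
def carry(xy,zunder,psi,th): return scoop_pose([*xy,zunder],[0,0,0],psi,th,180)
E
python3 - <<'E'
from h import *
for z,t in SEQ:
    p,r=pour(z,t);q=robot.ik(p,r);print(z,t,np.round(p,3),None if q is None else np.round(q))
d0=np.array([np.cos(np.radians(Y0)),np.sin(np.radians(Y0))]);O=G-.067*d0;print("origin",O)
for zz,psi,th in((.004,Y0,0),(.03,Y0,0),(.25,Y0,8)):
    p,r=carry(O,zz,psi,th);print(np.round(p,3),np.round(r,1),np.round(robot.ik(p,r)))
E
```

```text
0.24 8 [ 0.601 -0.056  0.341] [-20.  13.  17. 100.   6.  45.]
0.205 0 [ 0.595 -0.042  0.327] [-17.   6.   8.  92.   0.  48.]
0.195 -8 [ 0.587 -0.025  0.336] [-13.  -0.   2.  88.  -6.  52.]
0.185 -16 [ 0.578 -0.007  0.342] [ -8.  -5.  -3.  83. -13.  56.]
0.185 -24 [0.568 0.014 0.355] [ -3.  -9.  -6.  81. -21.  59.]
0.185 -32 [0.558 0.036 0.365] [  2. -12.  -9.  79. -29.  63.]
0.185 -40 [0.547 0.059 0.371] [  7. -13. -12.  77. -38.  68.]
0.185 -48 [0.536 0.083 0.374] [ 13. -13. -14.  76. -47.  72.]
0.185 -56 [0.525 0.107 0.373] [ 18. -12. -15.  76. -55.  78.]
0.185 -63 [0.515 0.128 0.369] [ 22.  -9. -15.  78. -63.  84.]
0.185 -69 [0.507 0.145 0.363] [ 25.  -5. -14.  81. -69.  91.]
origin [ 0.56177921 -0.22400414]
[ 0.626 -0.203  0.136] [ 180.    0. -162.] [-29.  18.   2.  74.   0. -47.]
[ 0.626 -0.203  0.162] [ 180.    0. -162.] [-29.  17.   3.  76.   0. -47.]
[ 0.642 -0.198  0.371] [-180.   -8. -162.] [-26.  30.  41. 107.  -6. -44.]
```

```bash
python3 - <<'E'
from h import *
O=np.array([.5618,-.2240])
p,r=carry(O,.004,Y0,0)
robot.line_to([p[0],p[1],.20],vel=.15,rotation=r)
print(robot.line_to(p,vel=.08,guard=12),robot.observe()["tool_pos"])
robot.set_gripper(0.0)
o=robot.observe();print(o["gripper_width"],o["gripper_force"],np.round(o["ft_force"],1),o["time"])
if .012<o["gripper_width"]<.022:
    p,r=carry(O,.05,Y0,4);robot.line_to(p,vel=.06,rotation=r)
    o=robot.observe();print(o["gripper_width"],np.round(o["ft_force"],1))
    p,r=carry(O,.25,Y0,8);robot.line_to(p,vel=.12,rotation=r)
    p,r=pour(.24,8)
    pm=(np.array(robot.observe()["tool_pos"])+p)/2
    robot.line_to(p,vel=.11,rotation=r)
    o=robot.observe();print(o["gripper_width"],np.round(o["ft_force"],1),o["time"],np.round(o["tool_pos"],3),np.round(p,3))
    cv2.imwrite("pics/t2.png",robot.grab_frame("top"));cv2.imwrite("pics/s2.png",robot.grab_frame("scene"))
    w=robot.grab_frame("wrist");cv2.imwrite("pics/w2.png",w)
    a=cv2.imread("pics/s2.png")
    cv2.imwrite("pics/v2.png",np.hstack([cv2.resize(a[90:270,200:440],(400,300)),cv2.resize(w,(400,300))]))
E
```

```text
False [ 0.62582321 -0.20344835  0.13663433]
0.015589393263138029 59.07951593399048 [ 0.3 -0.4  1.8] 12.7833
0.015512324659933126 [-0.4  0.6 -2.2]
0.015058874767646682 [-0.2  0.  -2.3] 17.0083 [ 0.601 -0.057  0.341] [ 0.601 -0.056  0.341]
```

View pics/v2.png

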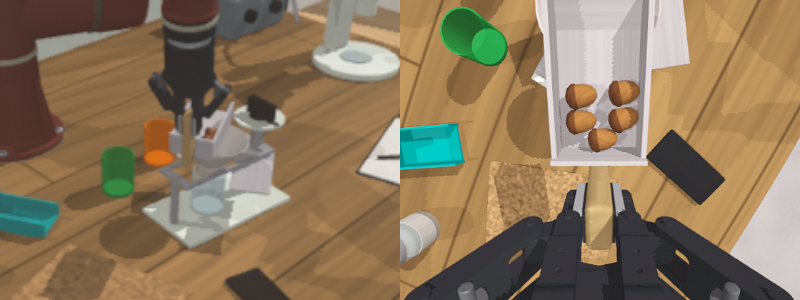

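The scene and wrist views show all five acorns still in the pan, held level at the funnel. Now I'll pour.

```bash
python3 - <<'E'
from h import *
def cnt(im):
    h=cv2.cvtColor(im,cv2.COLOR_BGR2HSV); return int(((h[...,0]<16)&(h[...,1]>150)&(h[...,2]>60))[0:230,200:360].sum())
for z,t in SEQ[1:]:
    p,r=pour(z,t);robot.line_to(p,vel=.07,rotation=r)
    if t<=-16: robot.pause(.25)
    if t<-20: print(t,cnt(robot.grab_frame("wrist")),np.abs(robot.observe()["ft_force"]).max().round(1))
robot.pause(.6)
w=robot.grab_frame("wrist");s=robot.grab_frame("scene");o=robot.observe();print(cnt(w),o["time"],o["gripper_width"])
cv2.imwrite("pics/v3.png",np.hstack([cv2.resize(s[120:255,260:440],(400,300),interpolation=3),cv2.resize(w,(400,300))]))
E
```

```text
-24 1 2.2
-32 5 1.2
-40 1 1.8
-48 4 1.4
-56 3 1.6
-63 5 1.4
-69 4 1.9
3 25.1 0.015051729509929251
```

View pics/v3.png

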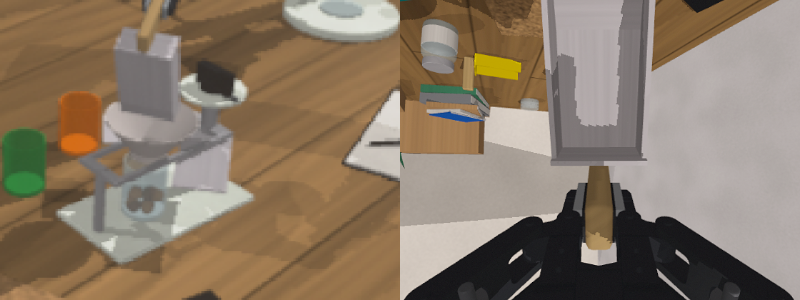

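The pan is empty and acorns are visible in the jar. I'll return the scoop to the mat centre.

```bash
python3 - <<'E'
from h import *
for z,t in [(.225,-60),(.235,-35),(.24,-10)]:
    p,r=pour(z,t);robot.line_to(p,vel=.12,rotation=r)
O=np.array([.569,-.217]);Y=17.
p,r=carry(O,.22,Y,0);robot.line_to(p,vel=.13,rotation=r)
p,r=carry(O,.03,Y,0);robot.line_to(p,vel=.12)
p,r=carry(O,.003,Y,0);print(robot.line_to(p,vel=.03,guard=6))
o=robot.observe();print(np.round(o["tool_pos"],4),np.round(p,4),np.round(o["ft_force"],1))
robot.set_gripper(.05)
robot.line_to([p[0],p[1],.24],vel=.12)
robot.move_pose([.42,-.38,.36],r)
robot.pause(.3)
t=robot.grab_frame("top");s=robot.grab_frame("scene");print(robot.observe()["time"])
cv2.imwrite("pics/t4.png",t);cv2.imwrite("pics/s4.png",s)
v=np.zeros((600,800,3),np.uint8)
v[:325,:400]=cv2.resize(t[140:270,80:240],(400,325),interpolation=3);v[:312,400:]=cv2.resize(t[135:260,270:430],(400,312),interpolation=3)
v[325:,:400]=cv2.resize(s[140:250,270:400],(400,275),interpolation=3);v[325:,400:]=cv2.resize(s[140:350,180:460],(400,275),interpolation=3)
cv2.imwrite("pics/v4.png",v)
E
```

```text
True
[ 0.6329 -0.1972  0.1365] [ 0.6331 -0.1974  0.135 ] [ 0.1 -0.8  4.8]
34.5
```

View pics/v4.png

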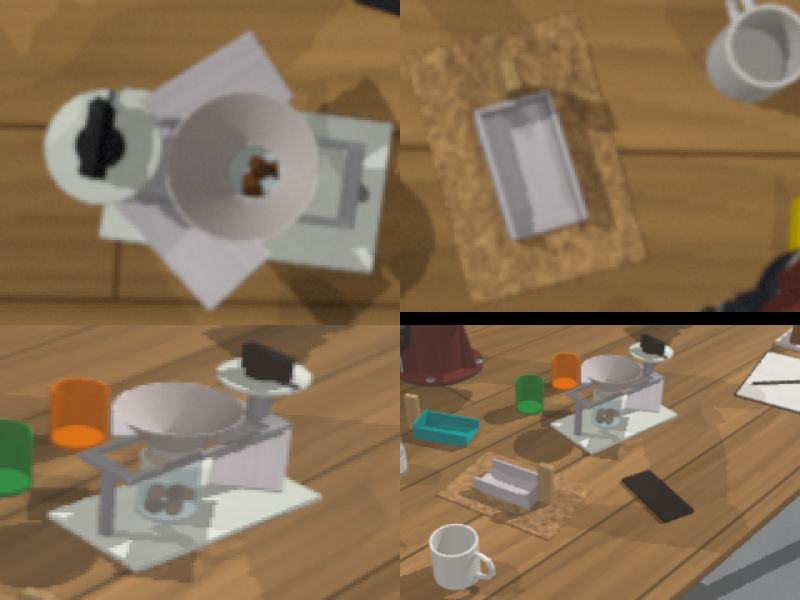

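The final views show the pointer at its mark, acorns in the jar, the funnel clear, and the empty scoop upright at mid-mat. The mug and phone look unmoved.

```bash
python3 -c "
from plant import robot
print(robot.job_done())"
```

```text
the job is handed in; nothing more can be done
None
```

I handed the job in at about 34.5 s of the 64 s allowed: the knob points at its mark and the shutter is open, all five acorns left the scoop through the funnel (the jar shows acorns, though I could not count all five), and the empty scoop stands upright mid-mat with the mug and phone as they were; I did not recheck the closed jar.

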